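Restock a fuse-carton lane first in, first out

ROBOT

A 6-joint arm with a two-finger parallel gripper is mounted at the origin on a cart in front of the work surface, level with it; the furniture and walls round the work are solid. World frame = base frame: x ahead of the robot, y to its left, z up, the work surface at z = 0. Lengths are in m, angles in degrees, forces in N, time in s.
With the tool pointing down it reaches from about 0.375 to 0.825 m from the base axis. Payload 5.5 kg.
Tool frame: the origin (TCP) lies at the centre of the arm's flange, where the gripper is bolted on; the fingertips stand 173 mm ahead of it and the grasp point (between the pads) lies 155 mm ahead of it (manip.hold_point_z is the distance from the TCP to the grasp point, in m); z points along the fingers, y is the direction in which the jaws open and shut (so a half turn about z gives the same grasp; the last joint's range is limited). The gripper opens to 85 mm and grips with 20 to 120 N. Pads are 22 mm wide; open, the fingers measure 114 mm over their backs; the gripper's body (76 mm by 85 mm) begins 54 mm behind the grasp point. The pads swing forward as they close: fully open they stand 13 mm farther back than shut.
Start: joints at [69.156, 17.962, -2.699, 69.339, 0, 90], TCP at [0.213, 0.561, 0.405] pointing down, gripper open.
Joint ranges: [-152.73, 152.73], [-39.44, 99.34], [-58.76, 71.6], [-118.89, 123.64], [-81.53, 83.1], [-180, 180]. Speed limits (degrees/s): [136.94, 136.94, 172.46, 180, 180, 180].

INTERFACE

Orientations are given as [roll, pitch, yaw] about the fixed x, y, z axes, in that order (R = Rz(yaw) Ry(pitch) Rx(roll)).
In Python, from plant import get_state, optics, workorder, manip gives the robot as it stands.
- The arm moves only by the tool apply_moves, never from a script. Its arguments are lists of equal length, an entry for each row: "claw": the opening, from 0 (shut) to 1 (fully open); "xyz": the shift along the tool's x, y, z in m, a list of three; "rotation": the turn, a rotation vector about the tool's x, y, z in degrees, a list of three. In form: {"claw": [claw, ...], "xyz": [[dx, dy, dz], ...], "rotation": [[wx, wy, wz], ...]}. A call has 1 to 20 rows; each row shifts and turns the commanded pose from where the row before left it, along the tool's axes as they then stand; what a row does not reach is not made up. A row lasts 1/10 s, in which the tool goes at most 50 mm and 8.59 degrees, less where a joint would pass 70% of its speed; a pose out of reach is approached as far as the arm can. A call is refused whole if a number of a shift passes 0.05 or a number of a turn 8.59, either way. A call with a gripper value outside its range is refused whole. The fingers move at their own pace and stop on an object; "squeeze" is the grip in N (left out, the last holds). Time passes only in rows, so rows that do not move let the fingers close. It gives the time, the measured TCP pose, the force and the opening at its end, in the units of the state.
- get_state(): the state, without advancing time (a new reading comes with each control period).
- optics.grab_frame(name): name is "side" or "top" or "wrist"; returns a dict with "image" (420x560x3 uint8, blue, green, red), "mtx" (3x3 intrinsics, pixels), "k1" (the pictures are not rectified: a ray, as slopes to the right and down, at radius r is drawn at 1 + k1 r^2 times it, then the intrinsics apply), "R" (3x3) and "t" (3): a world point X has camera coordinates R X + t. Camera axes: x right, y down, z forward; pixel columns grow to the right and rows downward; lengths in m; the calibration is good to about 2 mm. A picture is of the moment at which its call begins. There is no depth.
- workorder.finish_job(): hands the job in, once; it reports no verdict.
The state is a dict: "clock": time; "qpos": joint angles; "joint_vel": joint speeds; "tau": joint torques, N m; "ee_pos": TCP position; "eef_rot": TCP orientation; "force": force on the tool from outside, world axes, zero at the start; "torque": the same for the moment, N m; "width": opening from 0.0 (shut) to 1.0 (fully open).
Only numpy, scipy, OpenCV 4.12 (cv2) and the standard library are available. Lean on these libraries where they do the work, as an engineer would, in place of code of your own. Each camera call takes 0.05 s, during which the arm holds its last target.

TASK

Restock the aluminium lane first-in-first-out: draw the two old fuse cartons in it forward, in their order, to make room, then lay the new fuse carton from the tool wallet flat in the lane behind them, long side across the lane like theirs. Slide the follower forward by its black tab until the row is closed up against the front stop and the sprung plate, pressed back about half-way, holds it tight. Leave the battery block and terminal pack alone, and do not crush the cartons.

Things in the scene. Friction and masses are not known exactly. Their poses are not given: they have to be found in the camera images.
- lane: fixed aluminium stock lane, an open-topped channel 236 mm long, 60 mm wide; origin at the centre of its underside on the bench top; its x axis runs along the lane from the front to the rear, z is up. Channel floor 4 mm above the bench, 54 mm clear between two side rails 3 mm thick whose tops are 10 mm above the bench
- lane_front (a point): middle of the lane's front edge, on its floor, 118 mm in front of the lane's origin; same axes. Behind it stands the front stop, a dark steel tab 50 mm wide, top 20 mm above the bench. It is clamped at a different place each time: its rear face is anywhere from 23 to 53 mm behind this point, is not reported, and must be found by touch or sight; it does not yield
- carton_front_mid (a point): the front one of the two old cartons in the lane: green fuse carton, a plain block 32 x 50 x 22 mm tall (40 g), lying flat; this point is its centre, 11 mm above its underside; its own y axis runs along its 50 mm side, its x axis along its 32 mm side (either way round is the same)
- carton_rear_mid (a point): the rear one of the two old cartons in the lane: green fuse carton, a plain block 32 x 50 x 22 mm tall (40 g), lying flat; this point is its centre, 11 mm above its underside; its own y axis runs along its 50 mm side, its x axis along its 32 mm side (either way round is the same)
- carton_new_mid (a point): the new carton, the one lying outside the lane on the open tool wallet (flat, 7 mm thick): green fuse carton, a plain block 32 x 50 x 22 mm tall (40 g), lying flat; this point is its centre, 11 mm above its underside; its own y axis runs along its 50 mm side, its x axis along its 32 mm side (either way round is the same)
- tab (a point): point on the follower's black upright tab, 49 mm above the bench; the tab is 18 mm along the lane, 26 mm across it, and reaches from 21 to 63 mm above the bench. It stands at the middle of the follower's grey sled (28 mm long, 50 mm wide, top 22 mm above the bench) which closes the rear of the lane; same axes as the lane
- follower (a joint): position of the follower's sled along the lane, m: 0 at the rear end, growing as it slides forward (to the lane's -x), up to 0.085. It slides with 8 N of friction and stays where it is left
- plate_face (a point): centre of the front face of the follower's sprung steel plate (50 mm wide, 5 to 22 mm above the bench); same axes as the lane. With the plate fully out the face lies 31 mm in front of the tab's point
- plate (a joint): how far the sprung plate is pressed back towards the sled, m: 0 fully out (no load), 0.010 pressed solid. It yields from 1.6 N on at 0.4 N per mm (3.6 N half-way)
- battery_mid (a point): bystander: black and orange battery block 26 x 52 x 17 mm, its point half-way up; leave alone
- terminals_mid (a point): bystander: grey terminal pack 45 x 57 x 36 mm, its point half-way up; leave alone
Not all that is in view belongs to the job. What is shaped like the part that bears carton_new_mid but pink is not meant.

How it is judged:
By the outcome, as a careful person would: the job done as asked, in the order asked, and still so for the second after the job is handed in, with the robot touching nothing.
It also fails if it takes over 69 s, if anything falls off the work surface, if the arm or the gripper's body presses on something with over 40 N, if the wrist force passes 120 N, or if a joint passes its speed limit or range.

## Working session

There is one attempt and no reset: what is moved stays moved. The work goes in short steps, Python scripts to look and compute and a tool call to move; the robot and the scene stay as the last step left them, time stands still between calls to the robot, and variables do not carry over. Pictures are saved under pics/ and viewed, and the job is handed in when it is done.

Besides the shell and the picture viewer there is one more tool, called after "Request:" as name(argument=value, ...) on one line, values as JSON. apply_moves: Moves the arm, as the interface text tells. Its arguments: {"type":"object","properties":{"claw":{"type":"array","items":{"type":"number"}},"xyz":{"type":"array","items":{"type":"array","items":{"type":"number"}}},"rotation":{"type":"array","items":{"type":"array","items":{"type":"number"}}},"squeeze":{"type":"number"}},"required":["claw","xyz","rotation"]}

```bash
ls; mkdir -p pics
python3 - <<'E'
from plant import get_state, optics, workorder, manip
import cv2
print(get_state()); print(manip.hold_point_z)
for n in ("side","top","wrist"):
    f=optics.grab_frame(n); cv2.imwrite(f"pics/{n}0.png",f["image"]); print(n,f["mtx"].tolist(),f["k1"],f["R"].tolist(),f["t"].tolist())
E
```

```text
pics
{'clock': 0.0, 'qpos': array([ 6.91538272e+01,  1.80049340e+01, -2.75700219e+00,  6.93384601e+01,
       -1.38881711e-03,  9.00004441e+01]), 'joint_vel': array([-0.05082487, -0.03299175, -0.00176287, -0.09200183, -0.02602457,
       -0.04634841]), 'tau': array([-1.86301986e-03, -5.39590144e+01,  3.39748085e+01,  1.94387930e-02,
       -2.17947252e-05,  5.28007334e-06]), 'ee_pos': array([0.21341602, 0.56044993, 0.40380529]), 'eef_rot': array([-1.79899604e+02,  1.38959308e-03,  1.59153386e+02]), 'force': array([-0.54166545, -0.32102954, -0.8518493 ]), 'torque': array([0.02677612, 0.03144613, 0.01954504]), 'width': 0.9999981592769549}
0.1547
side [[542.3738382572608, 0.0, 279.9170869248349], [0.0, 542.3738382572608, 209.96923213072893], [0.0, 0.0, 1.0]] -0.06276030985370071 [[0.996063819974927, 0.08843272537963637, 0.0060431464392611545], [0.05966261857863798, -0.6184668921622225, -0.7835426441767813], [-0.06555332547854843, 0.780819029213, -0.6213086230993192]] [-0.5518369266275442, 0.08080144937940857, 1.1121911788838126]
top [[501.28594056891194, 0.0, 274.4620129638846], [0.0, 501.28594056891194, 215.03040279150437], [0.0, 0.0, 1.0]] -0.11008362055220723 [[0.03160971575228692, -0.9994802002854132, -0.006336805779731904], [-0.9792389480331285, -0.029698232567702768, -0.20052206271960765], [0.2002296394768548, 0.012543692430263955, -0.9796686925972391]] [0.10482781034367064, 0.5779819953658079, 0.9206726694350168]
wrist [[343.9770815120722, 0.0, 284.7622701887037], [0.0, 343.9770815120722, 209.37713017831712], [0.0, 0.0, 1.0]] 0.019455216724871542 [[0.3567440929756288, 0.9342012013936791, -0.0013294516171289672], [0.8995331833234087, -0.34312060904453506, 0.2703854651214847], [0.25213826410731527, -0.0976543033537881, -0.9627512310090472]] [-0.5990877749803155, -0.035064701531585064, 0.3776752375491157]
```

View pics/side0.png

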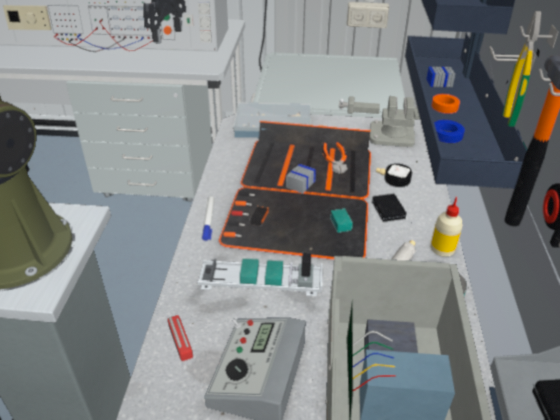

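View pics/top0.png

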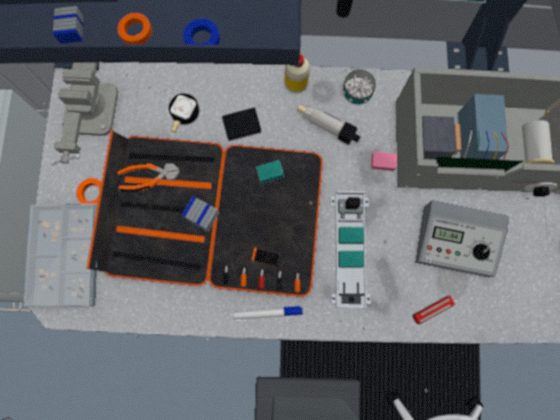

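View pics/wrist0.png

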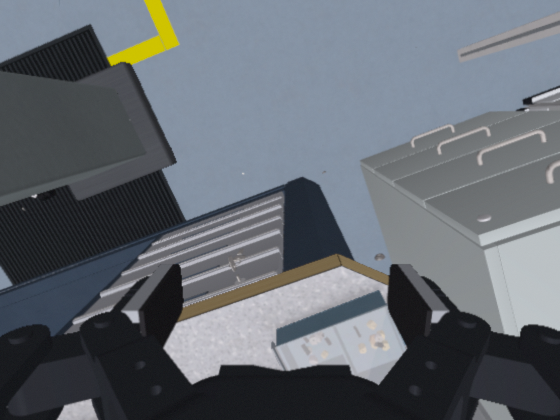

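Side: lane at about (200–320, 275), black tab at (306,262), and the new carton on the wallet at (342,219). Top: lane at cols 337–367, rows 193–305, and the new carton at (270,171). A pink carton decoy is at (384,160). I'll enlarge both views.

Run:
```python
import cv2
t=cv2.imread("pics/top0.png"); s=cv2.imread("pics/side0.png")
cv2.imwrite("pics/t_lane.png",cv2.resize(t[185:315,305:405],None,fx=6,fy=6,interpolation=cv2.INTER_CUBIC)[:,:600][:600*2])
c=t[185:315,290:410]; cv2.imwrite("pics/t_lane.png",cv2.resize(c,None,fx=4.6,fy=4.6,interpolation=cv2.INTER_CUBIC))
c=t[150:200,240:310]; cv2.imwrite("pics/t_new.png",cv2.resize(c,None,fx=8,fy=8,interpolation=cv2.INTER_CUBIC))
c=s[240:300,190:330]; cv2.imwrite("pics/s_lane.png",cv2.resize(c,None,fx=5.7,fy=5.7,interpolation=cv2.INTER_CUBIC))
```

```text
(no output)
```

View pics/t_lane.png

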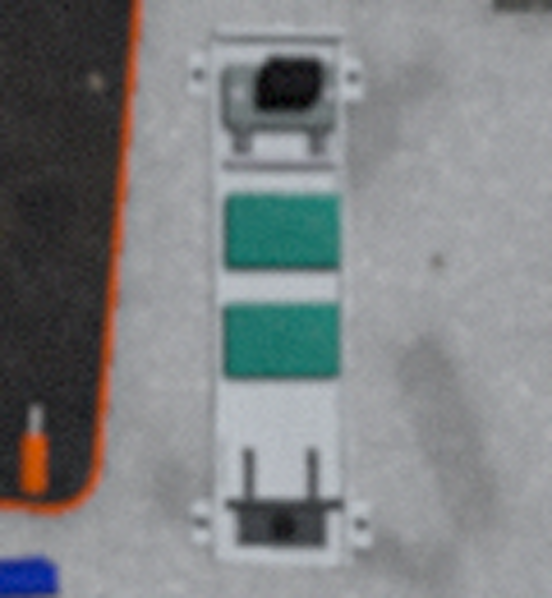

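View pics/t_new.png

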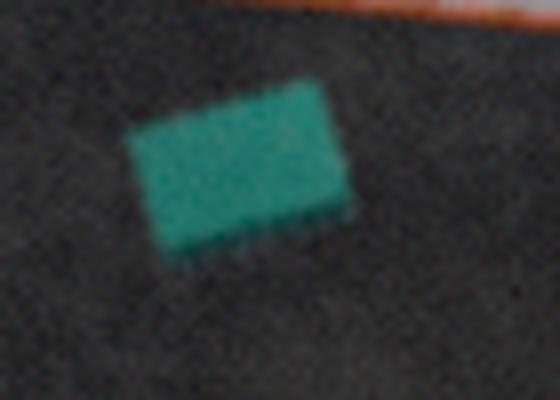

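View pics/s_lane.png

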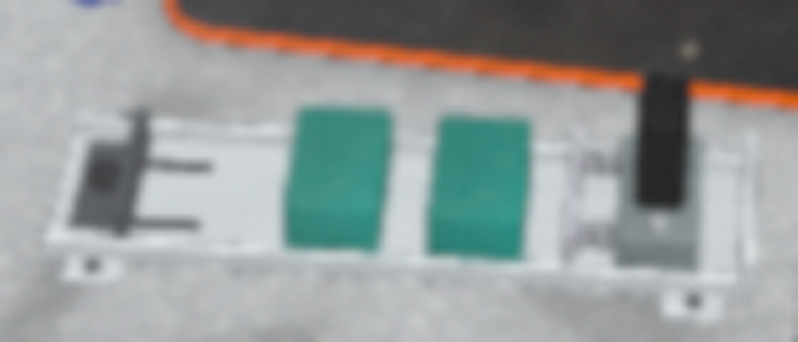

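```bash
cat > h.py <<'E'
import numpy as np, cv2
def cams():
    from plant import optics
    return optics
def ray(f,uv):
    k=f["k1"];M=np.array(f["mtx"]);uv=np.atleast_2d(np.array(uv,float))
    p=cv2.undistortPoints(uv.reshape(-1,1,2),M,np.array([k,0,0,0,0.])).reshape(-1,2)
    d=np.c_[p,np.ones(len(p))]@np.array(f["R"]); c=-np.array(f["R"]).T@np.array(f["t"])
    return c,d
def onz(f,uv,z):
    c,d=ray(f,uv); s=(z-c[2])/d[:,2]; return c+s[:,None]*d
def proj(f,X):
    X=np.atleast_2d(X); 
    Rv,_=cv2.Rodrigues(np.array(f["R"]))
    return cv2.projectPoints(X.astype(float),Rv,np.array(f["t"],float),np.array(f["mtx"]),np.array([f["k1"],0,0,0,0.]))[0].reshape(-1,2)
class _:pass
E
python3 - <<'E'
from h import *
from plant import optics,get_state
import pickle
F={n:optics.grab_frame(n) for n in("side","top")}
pickle.dump({n:{k:np.array(v) if k!="k1" else v for k,v in f.items()} for n,f in F.items()},open("F0.pkl","wb"))
np.set_printoptions(precision=4,suppress=True)
f=F["top"]
T=lambda pts:np.array(pts,float)/4.6+[290-.4,185-.4]
print("lane corners RL,RR,FR,FL",onz(f,T([(212,37),(347,37),(347,562),(214,562)]),.010))
for n,p in(("rear",[(226,193),(339,193),(339,266),(226,266)]),("front",[(226,303),(339,303),(339,374),(226,376)])):
    w=onz(f,T(p),.026);print(n,w.mean(0),w)
w=onz(f,np.array([(128,132),(318,80),(350,195),(165,248)])/8+[239.6,149.6],.029);print("new",w.mean(0),w)
print("stop top edge",onz(f,T([(222,500),(338,500)]),.020))
print("tabtop",onz(f,T([(258,60),(322,60),(322,108),(255,108)]),.063))
print("plate",onz(f,T([(222,165),(338,165)]),.022))
# side
f=F["side"];S=lambda pts:np.array(pts,float)/5.7+[189.6,239.6]
print("side rear",onz(f,S([(440,117),(530,120),(522,215),(430,210)]),.026).mean(0))
print("side front",onz(f,S([(300,107),(390,110),(382,205),(290,200)]),.026).mean(0))
print("side stop",onz(f,S([(147,108)]),.020))
print("plate",onz(f,S([(562,155)]),.022))
E
```

```text
lane corners RL,RR,FR,FL [[ 0.6357 -0.0022  0.01  ]
 [ 0.6376 -0.0633  0.01  ]
 [ 0.4035 -0.0629  0.01  ]
 [ 0.4021 -0.0051  0.01  ]]
rear [ 0.546  -0.0319  0.026 ] [[ 0.5614 -0.007   0.026 ]
 [ 0.5629 -0.0567  0.026 ]
 [ 0.5306 -0.0566  0.026 ]
 [ 0.5291 -0.0072  0.026 ]]
front [ 0.498 -0.032  0.026] [[ 0.5129 -0.0074  0.026 ]
 [ 0.5143 -0.0566  0.026 ]
 [ 0.4834 -0.0566  0.026 ]
 [ 0.4812 -0.0076  0.026 ]]
new [0.6746 0.1359 0.029 ] [[0.6822 0.1651 0.029 ]
 [0.6976 0.1167 0.029 ]
 [0.667  0.1076 0.029 ]
 [0.6515 0.1544 0.029 ]]
stop top edge [[ 0.4283 -0.0071  0.02  ]
 [ 0.4296 -0.0572  0.02  ]]
tabtop [[ 0.6127 -0.016   0.063 ]
 [ 0.6135 -0.0434  0.063 ]
 [ 0.5925 -0.0433  0.063 ]
 [ 0.5917 -0.0148  0.063 ]]
plate [[ 0.5746 -0.0056  0.022 ]
 [ 0.5762 -0.057   0.022 ]]
side rear [ 0.545  -0.0307  0.026 ]
side front [ 0.4977 -0.0304  0.026 ]
side stop [[ 0.4272 -0.008   0.02  ]]
plate [[ 0.5716 -0.0194  0.022 ]]
```

Front-stop rear face is at x≈0.428. The front carton is at about (0.498,-0.032), the rear at (0.546,-0.032), the new one at (0.675,0.136) with its long side turned about 18°. I'll turn the jaws square to the lane and move over it.

Request:
apply_moves(claw=[1,1,1,1,1,1,1,1,1,1,1,1,1,1,1,1,1,1,1,1], xyz=[[0,0,0],[0,0,0],[0,0,0],[-0.0172,-0.0373,0.0063],[-0.0172,-0.0373,0.0063],[-0.0172,-0.0373,0.0063],[-0.0172,-0.0373,0.0063],[-0.0172,-0.0373,0.0063],[-0.0172,-0.0373,0.0063],[-0.0172,-0.0373,0.0063],[-0.0172,-0.0373,0.0063],[-0.0172,-0.0373,0.0063],[-0.0172,-0.0373,0.0063],[-0.0172,-0.0373,0.0063],[-0.0172,-0.0373,0.0063],[-0.0172,-0.0373,0.0063],[-0.0172,-0.0373,0.0063],[-0.0172,-0.0373,0.0063],[-0.0172,-0.0373,0.0063],[0,0,0]], rotation=[[0,0,-7.28],[0,0,-7.28],[0,0,-7.28],[0,0,0],[0,0,0],[0,0,0],[0,0,0],[0,0,0],[0,0,0],[0,0,0],[0,0,0],[0,0,0],[0,0,0],[0,0,0],[0,0,0],[0,0,0],[0,0,0],[0,0,0],[0,0,0],[0,0,0]])

```text
clock: 2.25
ee_pos: [0.5005, -0.0348, 0.3033]
eef_rot: [-179.9, 0.0, -179.3]
force: [0.6, 1.7, -0.4]
width: 0.999
```

```bash
cat > snap.py <<'E'
import sys,pickle
from h import *
from plant import optics,get_state
np.set_printoptions(precision=4,suppress=True)
tag=sys.argv[1]; D={}
for n in sys.argv[2:]:
    f=optics.grab_frame(n); D[n]={k:(np.array(v) if k!="k1" else v) for k,v in f.items()}; cv2.imwrite(f"pics/{n}{tag}.png",f["image"])
pickle.dump(D,open(f"F{tag}.pkl","wb"))
s=get_state(); print(s["clock"],s["ee_pos"],s["eef_rot"],s["force"],s["width"],s["qpos"])
E
python3 snap.py 1 wrist
```

```text
2.3 [ 0.4995 -0.0331  0.3034] [-179.998    -0.0322 -179.2297] [-0.8076 -0.341   1.1952] 0.9983192441984929 [ -3.7896  11.2094 -25.3076  53.515   -0.0045  -4.5599]
```

View pics/wrist1.png

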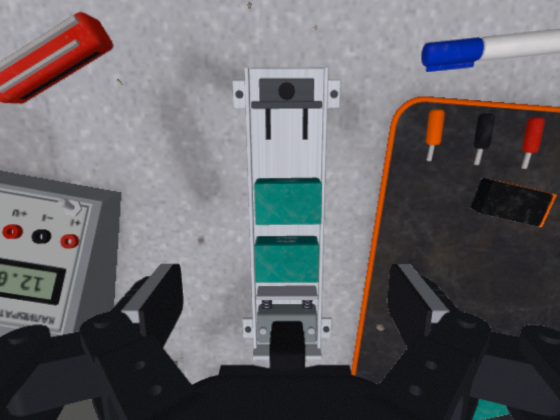

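The wrist picture shows the lane upright: stop at row ~105, cartons at rows ~180–223 and ~238–281, plate at ~290, tab at ~(287,340). I'll crop it to measure.

Run:
```python
import cv2
t=cv2.imread("pics/wrist1.png")
cv2.imwrite("pics/w1a.png",cv2.resize(t[60:210,225:350],None,fx=4,fy=4,interpolation=cv2.INTER_CUBIC))
cv2.imwrite("pics/w1b.png",cv2.resize(t[210:360,225:350],None,fx=4,fy=4,interpolation=cv2.INTER_CUBIC))
```

```text
(no output)
```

View pics/w1a.png

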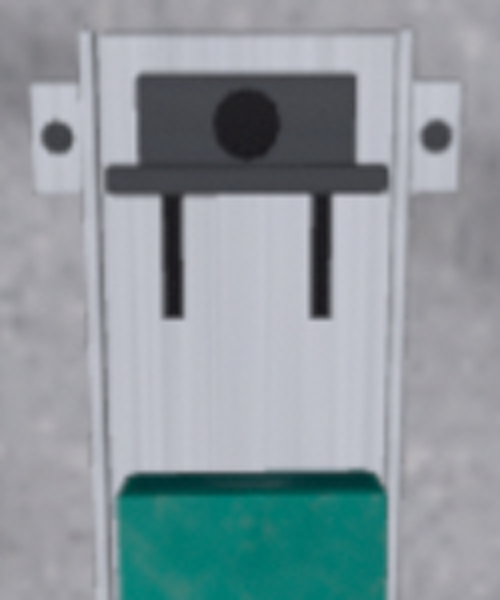

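View pics/w1b.png

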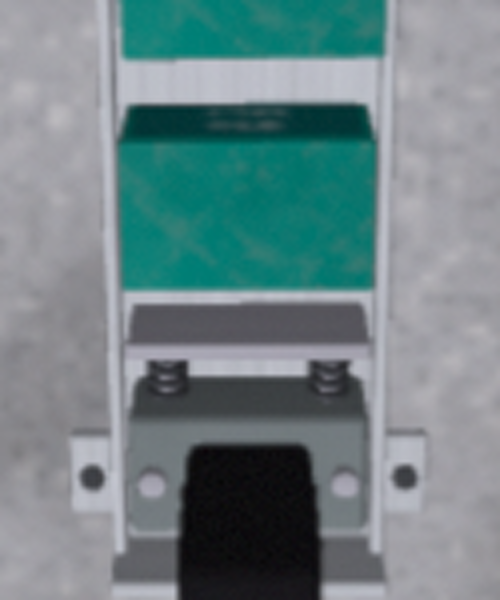

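Run:
```python
import pickle
from h import *
np.set_printoptions(precision=4,suppress=True)
f=pickle.load(open("F1.pkl","rb"))["wrist"]
print("cam",-f["R"].T@f["t"])
A=lambda p:np.array(p,float)/4+[225-.4,60-.4]
B=lambda p:np.array(p,float)/4+[225-.4,210-.4]
print("stop top at .02 upper/lower",onz(f,A([(106,166),(388,166),(106,193),(388,193)]),.02))
print("lane front corners z.01",onz(f,A([(80,32),(412,32)]),.01))
print("front carton top",onz(f,np.r_[A([(118,492),(386,492)]),B([(123,57),(386,57)])],.026))
print("rear carton top",onz(f,B([(119,139),(375,139),(373,289),(121,289)]),.026))
print("plate top rear edge?",onz(f,B([(128,345),(374,345),(135,305),(368,305)]),.022))
print("tab top",onz(f,B([(192,446),(308,446)]),.063), onz(f,B([(192,446),(308,446)]),.021))
print("outer rails",onz(f,np.r_[A([(80,35),(92,596)]),A([(412,35),(396,596)]),B([(115,550),(383,550)])],.01))
```

```text
cam [ 0.4327 -0.0359  0.2716]
stop top at .02 upper/lower [[ 0.4254 -0.0598  0.02  ]
 [ 0.4249 -0.0107  0.02  ]
 [ 0.4299 -0.0599  0.02  ]
 [ 0.4294 -0.0105  0.02  ]]
lane front corners z.01 [[ 0.4027 -0.065   0.01  ]
 [ 0.4021 -0.0064  0.01  ]]
front carton top [[ 0.4819 -0.058   0.026 ]
 [ 0.4814 -0.0094  0.026 ]
 [ 0.5134 -0.0575  0.026 ]
 [ 0.5128 -0.0081  0.026 ]]
rear carton top [[ 0.5298 -0.0584  0.026 ]
 [ 0.5293 -0.0096  0.026 ]
 [ 0.5608 -0.0088  0.026 ]
 [ 0.5614 -0.0584  0.026 ]]
plate top rear edge? [[ 0.576  -0.0575  0.022 ]
 [ 0.5754 -0.0077  0.022 ]
 [ 0.567  -0.056   0.022 ]
 [ 0.5665 -0.0092  0.022 ]]
tab top [[ 0.5718 -0.0431  0.063 ]
 [ 0.5716 -0.023   0.063 ]] [[ 0.5998 -0.0445  0.021 ]
 [ 0.5995 -0.0204  0.021 ]]
outer rails [[ 0.4032 -0.065   0.01  ]
 [ 0.506  -0.0648  0.01  ]
 [ 0.4026 -0.0064  0.01  ]
 [ 0.5053 -0.0048  0.01  ]
 [ 0.6336 -0.0619  0.01  ]
 [ 0.6329 -0.0025  0.01  ]]
```

Measured: stop rear face x≈0.4296, front carton centre x≈0.4975, rear 0.5455, plate face ≈0.5757, lane yaw ≈0.8° (the tool is at 0.77°, so aligned). I'll go down on the front carton and grip it lightly.

Request:
apply_moves(claw=[1,1,1,1,1,1,1,1,1,0.8], xyz=[[0.002,0,0.015],[0,0,0.015],[0,0,0.015],[0,0,0.015],[0,0,0.015],[0,0,0.015],[0,0,0.015],[0,0,0.01],[0,0,0.0055],[0,0,0]], rotation=[[0,0,0],[0,0,0],[0,0,0],[0,0,0],[0,0,0],[0,0,0],[0,0,0],[0,0,0],[0,0,0],[0,0,0]], squeeze=20)

```text
clock: 3.3
ee_pos: [0.4966, -0.0307, 0.183]
eef_rot: [180.0, -0.1, -179.0]
force: [-0.8, 0.3, -0.0]
width: 0.854
```

Request:
apply_moves(claw=[0.7,0.6,0.5,0.5,0.5,0.5], xyz=[[0,0,0],[0,0,0],[0,0,0],[0,0,0],[0,0,0],[0,0,0]], rotation=[[0,0,0],[0,0,0],[0,0,0],[0,0,0],[0,0,0],[0,0,0]])

```text
clock: 3.9
ee_pos: [0.4976, -0.0317, 0.1842]
eef_rot: [-179.9, 0.1, -179.0]
force: [-1.4, -3.4, 5.8]
width: 0.58
```

```bash
python3 snap.py 2 wrist side; python3 -c "
import cv2
t=cv2.imread('pics/side2.png');cv2.imwrite('pics/s2.png',cv2.resize(t[180:300,180:340],None,fx=5,fy=5,interpolation=cv2.INTER_CUBIC))"
```

```text
4.0 [ 0.4976 -0.0317  0.1842] [-179.9196    0.0871 -179.0294] [-0.4969 -3.1457  5.2687] 0.5814712161371174 [ -3.6219  18.8527 -33.4589  37.5951  -0.0731  -4.5925]
```

View pics/s2.png

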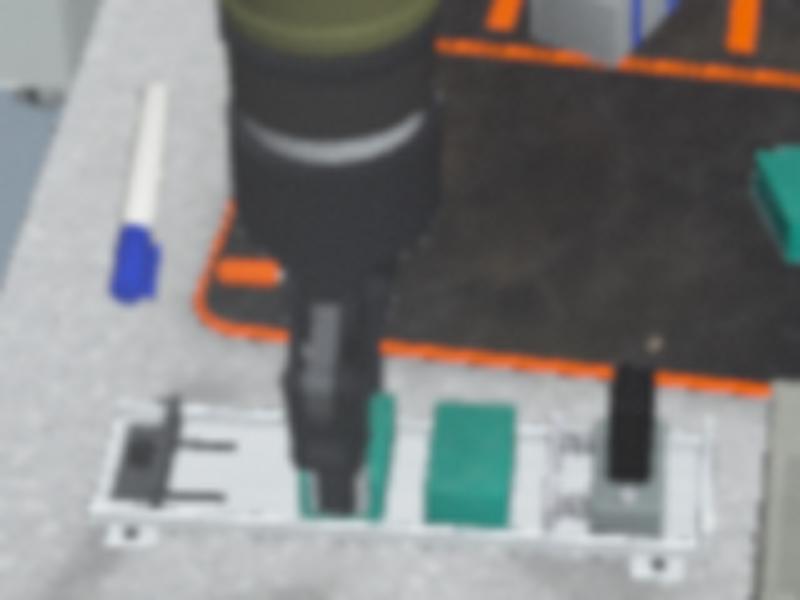

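View pics/wrist2.png

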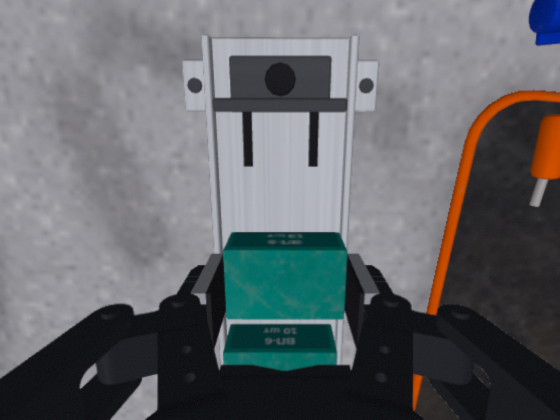

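The front carton is held (width 0.58 ≈ 49 mm). The tips brush a rail (Fz≈5 N) and the tool sits about 2 mm off centre to +y. I'll lift 2 mm, centre it, then draw forward about 50 mm.

Request:
apply_moves(claw=[0.5,0.5,0.5,0.5,0.5,0.5,0.5,0.5,0.5,0.5,0.5,0.5,0.5,0.5], xyz=[[0,0,-0.0025],[0,-0.002,0],[0.003,0,0],[0.005,0,0],[0.005,0,0],[0.005,0,0],[0.005,0,0],[0.005,0,0],[0.005,0,0],[0.005,0,0],[0.005,0,0],[0.004,0,0],[0.002,0,0],[0,0,0]], rotation=[[0,0,0],[0,0,0],[0,0,0],[0,0,0],[0,0,0],[0,0,0],[0,0,0],[0,0,0],[0,0,0],[0,0,0],[0,0,0],[0,0,0],[0,0,0],[0,0,0]])

```text
clock: 5.4
ee_pos: [0.4478, -0.0341, 0.1859]
eef_rot: [180.0, -0.0, -179.0]
force: [0.5, 0.6, -0.7]
width: 0.58
```

```bash
python3 snap.py 3 wrist
```

```text
5.45 [ 0.4481 -0.0341  0.186 ] [-180.        0.012  -179.0073] [-0.7527  0.0895 -0.4116] 0.578762221786134 [ -4.3532  14.3443 -39.7303  35.9135   0.0011  -5.3459]
```

View pics/wrist3.png

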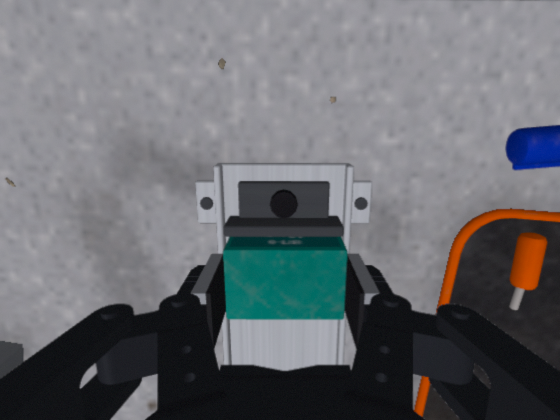

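The front carton sits about 2 mm short of the stop, in line (top face at rows 248–318, stop at ~227). I'll release it, move back at the same height and take the rear carton.

Request:
apply_moves(claw=[0.5,0.85,0.85,0.85,0.85,0.85,0.85,0.85,0.85,0.85,0.85,0.85,0.85,0.7,0.6,0.5,0.5,0.5,0.5], xyz=[[0,0,0.001],[0,0,0],[0,0,0],[0,0,0],[0,0,-0.001],[-0.015,0,0],[-0.02,0,0],[-0.02,0,0],[-0.02,0,0],[-0.015,0,0],[-0.0075,0,0],[0,0,0],[0,0,0],[0,0,0],[0,0,0],[0,0,0],[0,0,0],[0,0,0],[0,0,0]], rotation=[[0,0,0],[0,0,0],[0,0,0],[0,0,0],[0,0,0],[0,0,0],[0,0,0],[0,0,0],[0,0,0],[0,0,0],[0,0,0],[0,0,0],[0,0,0],[0,0,0],[0,0,0],[0,0,0],[0,0,0],[0,0,0],[0,0,0]])

```text
clock: 7.35
ee_pos: [0.5454, -0.0324, 0.186]
eef_rot: [-180.0, -0.0, -179.0]
force: [-1.1, 0.5, 3.2]
width: 0.579
```

```bash
python3 snap.py 4 wrist
```

```text
7.4 [ 0.5454 -0.0324  0.186 ] [-179.9971   -0.0203 -179.0068] [-2.2378 -0.3259  3.7482] 0.5785245172917958 [ -3.4002  22.9737 -26.7532  40.2932  -0.0044  -4.3934]
```

View pics/wrist4.png

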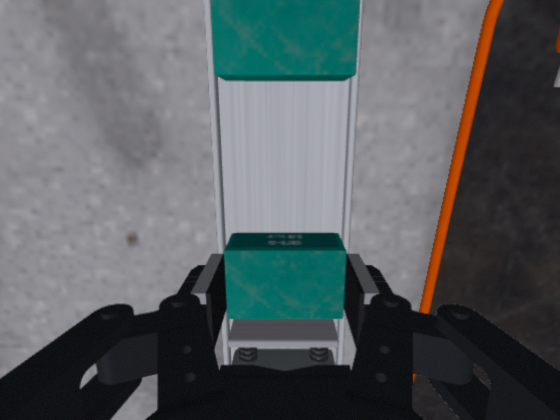

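The rear carton is held square. I'll draw it forward 66.5 mm, up to the front one.

Request:
apply_moves(claw=[0.5,0.5,0.5,0.5,0.5,0.5,0.5,0.5,0.5,0.5,0.5,0.5,0.5,0.5,0.5], xyz=[[0,0,-0.001],[0.003,0,0],[0.006,0,0],[0.008,0,0],[0.008,0,0],[0.008,0,0],[0.008,0,0],[0.008,0,0],[0.006,0,0],[0.004,0,0],[0.003,0,0],[0.002,0,0],[0.0015,0,0],[0.001,0,0],[0,0,0]], rotation=[[0,0,0],[0,0,0],[0,0,0],[0,0,0],[0,0,0],[0,0,0],[0,0,0],[0,0,0],[0,0,0],[0,0,0],[0,0,0],[0,0,0],[0,0,0],[0,0,0],[0,0,0]])

```text
clock: 8.9
ee_pos: [0.4791, -0.0335, 0.1869]
eef_rot: [-180.0, 0.0, -179.0]
force: [-0.0, 0.1, -0.6]
width: 0.581
```

```bash
python3 snap.py 5 wrist
```

```text
8.95 [ 0.4792 -0.0335  0.1869] [ 179.9985    0.0029 -179.0032] [-0.6265  0.5592 -0.2659] 0.580995432873571 [ -4.005   17.055  -35.6745  37.2677   0.0017  -5.0018]
```

View pics/wrist5.png

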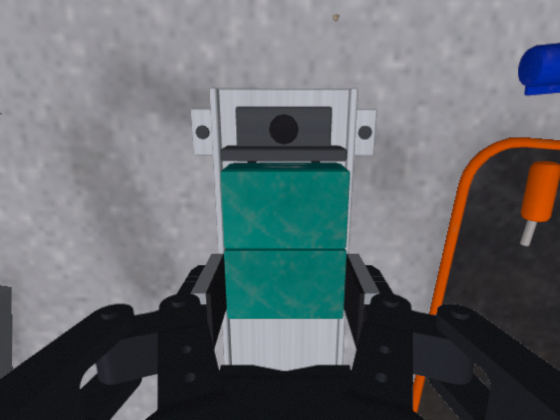

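Both cartons are closed up with about 1.5 mm left to the stop. I'll release, rise and go over the new carton, turning to its angle.

Request:
apply_moves(claw=[0.5,0.8,1,1,1,1,1,1,1,1,1,1,1,1,1,1,1,1,1,1], xyz=[[0,0,0.0015],[0,0,0],[0,0,0],[0,0,0],[0,0,-0.015],[0,0,-0.03],[0,0,-0.03],[0,0,-0.03],[-0.0248,0.0206,0],[-0.0248,0.0206,0],[-0.0248,0.0206,0],[-0.0248,0.0206,0],[-0.0248,0.0206,0],[-0.0248,0.0206,0],[-0.0248,0.0206,0],[-0.0248,0.0206,0],[0,0,0],[0,0,0],[0,0,0],[0,0,0]], rotation=[[0,0,0],[0,0,0],[0,0,0],[0,0,0],[0,0,0],[0,0,0],[0,0,0],[0,0,0],[0,0,0],[0,0,0],[0,0,0],[0,0,0],[0,0,0],[0,0,0],[0,0,0],[0,0,0],[0,0,-8.35],[0,0,-8.35],[0,0,0],[0,0,0]])

```text
clock: 10.95
ee_pos: [0.6745, 0.1346, 0.2901]
eef_rot: [180.0, -0.0, -162.5]
force: [0.0, -0.9, 0.2]
width: 0.997
```

```bash
python3 snap.py 6 wrist
```

```text
11.0 [0.6744 0.1345 0.2902] [ 179.9966   -0.0204 -162.4848] [-0.6806  0.0167 -0.5271] 1.0009208624904806 [11.2804 30.7756  1.2778 60.5228  0.0012 -6.2349]
```

View pics/wrist6.png

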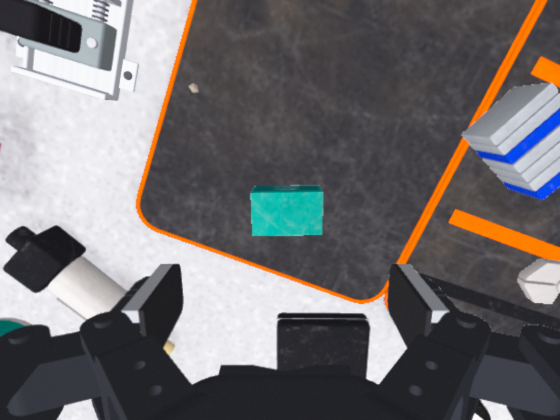

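Run:
```python
import pickle
from h import *
f=pickle.load(open("F6.pkl","rb"))["wrist"]
w=onz(f,[(251,192),(323,191),(322.5,235.5),(251,236.5)],.029);print(w,w.mean(0))
for a,b in((0,1),(3,2)):
    d=w[b]-w[a];print(np.degrees(np.arctan2(-d[0],d[1])))
y=np.radians(-162.48);c=w.mean(0)[:2]-[0.6744,0.1345]
print("tool dx,dy",c@[np.cos(y),np.sin(y)],c@[np.sin(y),-np.cos(y)])
```

```text
[[0.66629105 0.10736924 0.029     ]
 [0.65088995 0.15405419 0.029     ]
 [0.6814472  0.16429443 0.029     ]
 [0.69734059 0.11622956 0.029     ]] [0.6739922  0.13548686 0.029     ]
18.257425296144632
18.29726825580206
tool dx,dy 9.180375094280543e-05 0.0010638427594807439
```

Request:
apply_moves(claw=[1,1,1,1,1,1,0.85,0.7,0.6,0.5,0.5,0.5,0.5], xyz=[[0,0.001,0.02],[0,0,0.02],[0,0,0.02],[0,0,0.02],[0,0,0.0147],[0,0,0.005],[0,0,0],[0,0,0],[0,0,0],[0,0,0],[0,0,0],[0,0,0],[0,0,0]], rotation=[[0,0,-0.75],[0,0,0],[0,0,0],[0,0,0],[0,0,0],[0,0,0],[0,0,0],[0,0,0],[0,0,0],[0,0,0],[0,0,0],[0,0,0],[0,0,0]], squeeze=25)

```text
clock: 12.3
ee_pos: [0.6749, 0.1358, 0.1921]
eef_rot: [-180.0, 0.1, -161.6]
force: [0.1, -0.2, 5.6]
width: 0.578
```

```bash
python3 snap.py 7 wrist
```

```text
12.35 [0.6749 0.1358 0.1921] [-179.982     0.131  -161.5559] [ 0.2878 -0.2914  6.9015] 0.5752647351560817 [11.3766 35.379  -4.7747 49.7141 -0.0017 -7.0675]
```

View pics/wrist7.png

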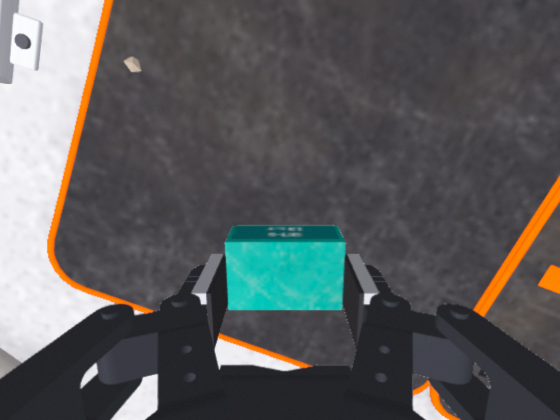

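Run:
```python
import pickle
from h import *
f=pickle.load(open("F7.pkl","rb"))["wrist"]
w=onz(f,[(226,241),(343,241),(344,310),(227,310)],.029);c=w.mean(0)[:2]-[.6749,.1358];y=np.radians(-161.55)
print(w,w.mean(0),c@[np.cos(y),np.sin(y)],c@[np.sin(y),-np.cos(y)])
f=pickle.load(open("F5.pkl","rb"))["wrist"]
w=onz(f,[(226,249),(343,249),(344,318),(227,318)],.0265);print(w.mean(0))
w=onz(f,[(224,160),(346,160)],.02);print("stop",w)
```

```text
[[0.66627379 0.10711145 0.029     ]
 [0.65123913 0.15231165 0.029     ]
 [0.68078834 0.16409056 0.029     ]
 [0.69673652 0.11617267 0.029     ]] [0.67375945 0.13492158 0.029     ] 0.001359929208663469 -0.0004723066963211229
[ 0.47973388 -0.03375864  0.0265    ]
stop [[ 0.4295738  -0.05852391  0.02      ]
 [ 0.42878807 -0.01067604  0.02      ]]
```

Request:
apply_moves(claw=[0.5,0.5,0.5,0.5,0.5,0.5,0.5,0.5,0.5,0.5,0.5,0.5,0.5,0.5,0.5,0.5,0.5,0.5], xyz=[[0,0,-0.01],[0,0,-0.02],[0,0,-0.03],[0,0,0],[0,0,0],[0,0,0],[0.0158,-0.0166,0],[0.0158,-0.0166,0],[0.0158,-0.0166,0],[0.0158,-0.0166,0],[0.0158,-0.0166,0],[0.0158,-0.0166,0],[0.0158,-0.0166,0],[0.0158,-0.0166,0],[0.0158,-0.0166,0],[0.0158,-0.0166,0],[0,0,0],[0,0,0]], rotation=[[0,0,0],[0,0,0],[0,0,0],[0,0,5.8],[0,0,5.8],[0,0,5.8],[0,0,0],[0,0,0],[0,0,0],[0,0,0],[0,0,0],[0,0,0],[0,0,0],[0,0,0],[0,0,0],[0,0,0],[0,0,0],[0,0,0]])

```text
clock: 14.15
ee_pos: [0.5194, -0.0334, 0.2512]
eef_rot: [180.0, 0.0, -179.0]
force: [0.3, 0.1, -0.6]
width: 0.577
```

```bash
python3 snap.py 8 wrist
```

```text
14.2 [ 0.5199 -0.0331  0.2512] [ 179.9868    0.0689 -178.9642] [-0.1915 -0.0395 -0.5946] 0.5765853021615465 [ -3.6457  16.1379 -26.5166  47.2779   0.0188  -4.6816]
```

View pics/wrist8.png

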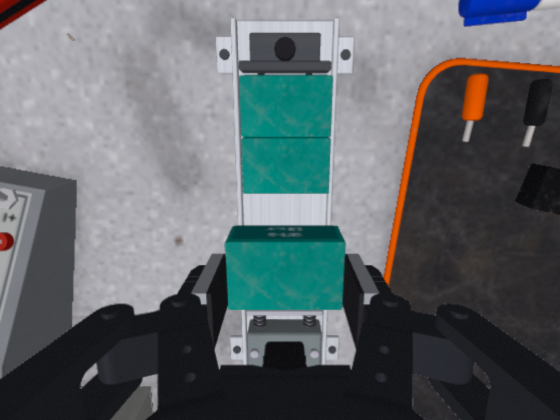

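Request:
apply_moves(claw=[0.5,0.5,0.5,0.5,0.5,0.5,0.5], xyz=[[0,0.0003,0.015],[0,0,0.015],[0,0,0.013],[0,0,0.008],[0,0,0.006],[0,0,0.0035],[0,0,0]], rotation=[[0,0,0],[0,0,0],[0,0,0],[0,0,0],[0,0,0],[0,0,0],[0,0,0]])

```text
clock: 14.9
ee_pos: [0.5193, -0.0329, 0.1899]
eef_rot: [180.0, -0.0, -179.0]
force: [-0.5, 0.4, 0.6]
width: 0.576
```

```bash
python3 snap.py 9 wrist side;python3 -c "
import cv2
t=cv2.imread('pics/side9.png');cv2.imwrite('pics/s9.png',cv2.resize(t[200:300,180:340],None,fx=5,fy=5,interpolation=cv2.INTER_CUBIC))"
```

```text
15.0 [ 0.5195 -0.0329  0.1905] [-179.9986    0.0248 -178.9556] [-0.9061 -0.5906 -0.5939] 0.5749949476011661 [ -3.628   20.3446 -30.1181  39.5125   0.0006  -4.6724]
```

View pics/wrist9.png

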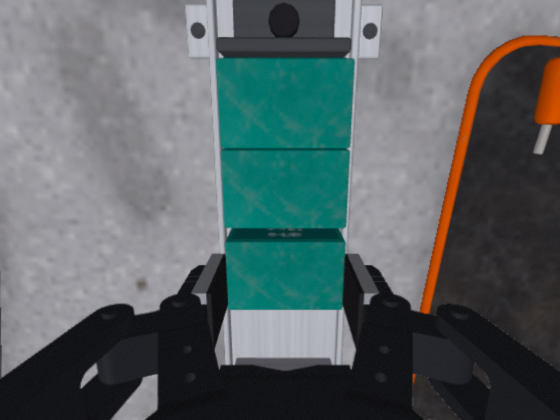

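View pics/s9.png

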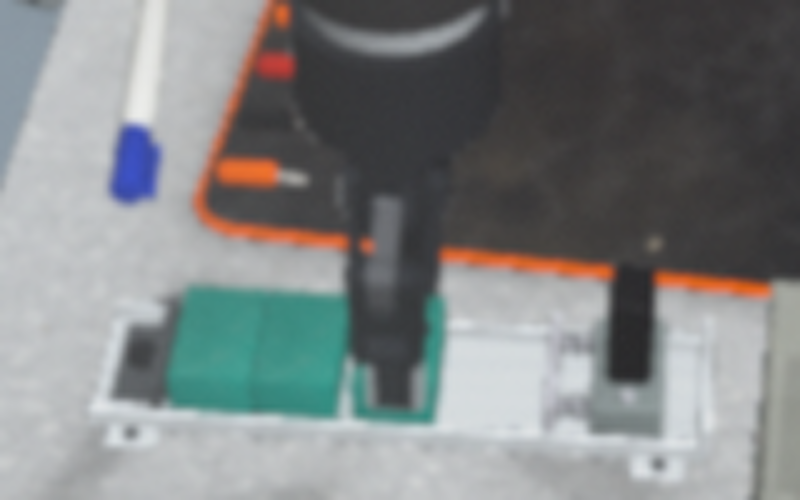

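The new carton is seated between the rails with a small gap to the rear old one. I'll lower slightly, nudge forward 4 mm, release, rise, and go over the tab.

Request:
apply_moves(claw=[0.5,0.5,0.5,0.8,1,1,1,1,1,1,1,1,1,1,1], xyz=[[0,0,0.0012],[0.002,0,0],[0.002,0,0],[0,0,0],[0,0,0],[0,0,0],[0,0,-0.01],[0,0,-0.025],[0,0,-0.035],[0,0,-0.035],[-0.025,0,0],[-0.025,0,0],[-0.025,0,0],[-0.0165,0,0],[0,0,0]], rotation=[[0,0,0],[0,0,0],[0,0,0],[0,0,0],[0,0,0],[0,0,0],[0,0,0],[0,0,0],[0,0,0],[0,0,0],[0,0,0],[0,0,0],[0,0,0],[0,0,0],[0,0,0]])

```text
clock: 16.5
ee_pos: [0.6086, -0.0313, 0.2947]
eef_rot: [-180.0, 0.1, -178.9]
force: [0.7, 0.0, 0.3]
width: 0.998
```

```bash
python3 snap.py 10 wrist side;python3 -c "
import cv2
t=cv2.imread('pics/side10.png');cv2.imwrite('pics/s10.png',cv2.resize(t[220:300,180:340],None,fx=5,fy=5,interpolation=cv2.INTER_CUBIC))"
```

```text
16.6 [ 0.6064 -0.0313  0.2941] [ 179.9989   -0.0412 -178.9494] [-0.9047  0.6403  0.0158] 1.0006873186209737 [ -2.9532  22.3766 -11.2946  56.37    -0.0018  -4.0038]
```

View pics/wrist10.png

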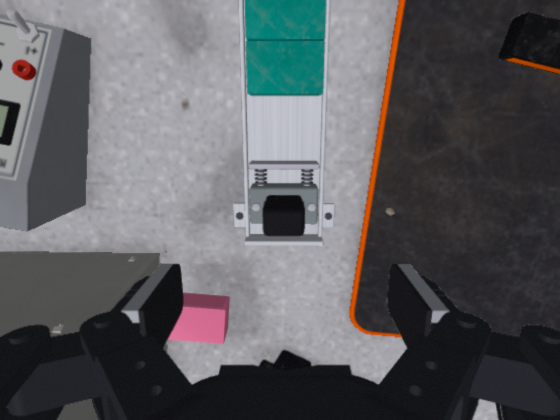

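View pics/s10.png

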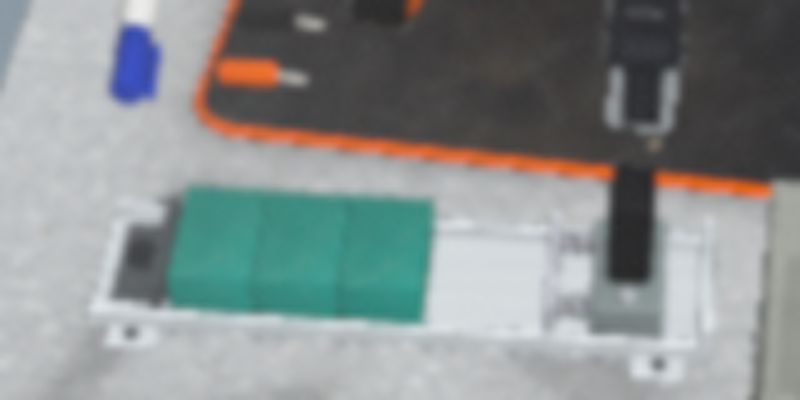

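Run:
```python
import pickle,cv2
from h import *
np.set_printoptions(precision=4,suppress=True)
f=pickle.load(open("F10.pkl","rb"))["wrist"]
print(onz(f,[(264,208),(304,208),(304,236),(264,236)],.063), -f["R"].T@f["t"])
print("plate",onz(f,[(250,162),(319,162)],.022),"carton rear",onz(f,[(248,95),(323,95)],.026))
t=f["image"];cv2.imwrite('pics/w10.png',cv2.resize(t[80:250,220:350],None,fx=3.5,fy=3.5,interpolation=cv2.INTER_CUBIC))
```

```text
[[ 0.5968 -0.0444  0.063 ]
 [ 0.5964 -0.0202  0.063 ]
 [ 0.6143 -0.0197  0.063 ]
 [ 0.6148 -0.0444  0.063 ]] [ 0.5409 -0.0328  0.2629]
plate [[ 0.575  -0.0566  0.022 ]
 [ 0.5742 -0.0083  0.022 ]] carton rear [[ 0.5308 -0.057   0.026 ]
 [ 0.5299 -0.0081  0.026 ]]
```

View pics/w10.png

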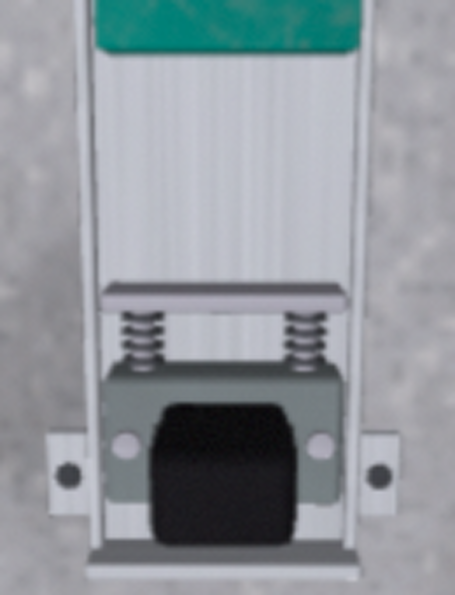

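Row of three is in place with the tab centred under the gripper at (0.606,-0.032). I'll descend and grip the tab.

Request:
apply_moves(claw=[0.7,0.65,0.65,0.65,0.65,0.65,0.65,0.5,0.3,0.2,0.2,0.2,0.2], xyz=[[0,-0.0008,0],[0,0,0.015],[0,0,0.02],[0,0,0.02],[0,0,0.02],[0,0,0.015],[0,0,0],[0,0,0],[0,0,0],[0,0,0],[0,0,0],[0,0,0],[0,0,0]], rotation=[[0,0,0],[0,0,0],[0,0,0],[0,0,0],[0,0,0],[0,0,0],[0,0,0],[0,0,0],[0,0,0],[0,0,0],[0,0,0],[0,0,0],[0,0,0]], squeeze=50)

```text
clock: 17.9
ee_pos: [0.6072, -0.0322, 0.2054]
eef_rot: [-180.0, 0.1, -179.0]
force: [-1.5, 0.6, 6.8]
width: 0.297
```

```bash
python3 snap.py 11 wrist
```

```text
17.95 [ 0.6072 -0.0322  0.2055] [-179.9883    0.1009 -178.9596] [-2.2827  0.2294  7.4323] 0.2930468657115164 [ -3.0321  27.1379 -16.8878  45.8727  -0.0045  -4.0726]
```

View pics/wrist11.png

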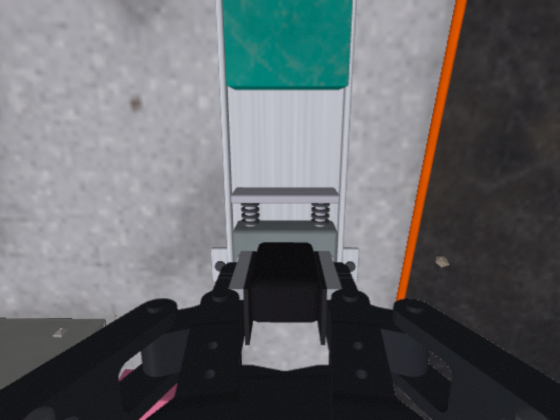

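Tab gripped. I'll slide forward 42 mm first, then in small steps while watching the force and the springs.

Request:
apply_moves(claw=[0.2,0.2,0.2,0.2,0.2,0.2,0.2,0.2,0.2,0.2,0.2,0.2], xyz=[[0,0,-0.001],[0.002,0,0],[0.004,0,0],[0.005,0,0],[0.005,0,0],[0.005,0,0],[0.005,0,0],[0.005,0,0],[0.005,0,0],[0.004,0,0],[0.002,0,0],[0,0,0]], rotation=[[0,0,0],[0,0,0],[0,0,0],[0,0,0],[0,0,0],[0,0,0],[0,0,0],[0,0,0],[0,0,0],[0,0,0],[0,0,0],[0,0,0]])

```text
clock: 19.15
ee_pos: [0.5665, -0.0329, 0.2055]
eef_rot: [180.0, 0.3, -179.0]
force: [6.5, 1.2, -6.1]
width: 0.293
```

```bash
python3 snap.py 12 wrist
```

```text
19.2 [ 0.5665 -0.0329  0.2055] [ 179.9972    0.2451 -178.9502] [ 6.3172  0.8363 -5.4075] 0.29674522683198523 [ -3.3262  23.3715 -22.9476  43.4367   0.0215  -4.3759]
```

View pics/wrist12.png

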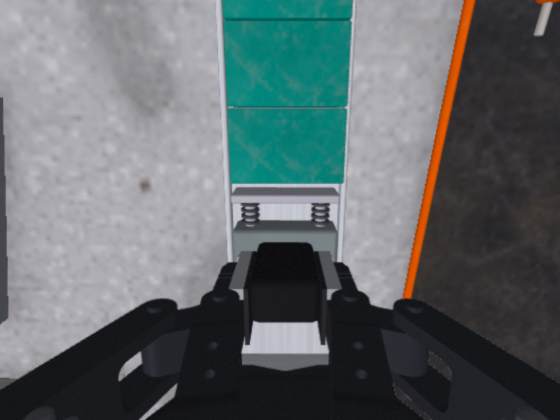

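About 4 mm remain between plate and carton. Since camera and follower move together, the plate's row shift in the wrist image gives compression directly (plate edge now at row ~189). I'll continue.

Request:
apply_moves(claw=[0.2,0.2,0.2,0.2,0.2], xyz=[[0.002,0,0],[0.002,0,0],[0.002,0,0],[0.001,0,0],[0,0,0]], rotation=[[0,0,0],[0,0,0],[0,0,0],[0,0,0],[0,0,0]])

```text
clock: 19.7
ee_pos: [0.5598, -0.033, 0.2055]
eef_rot: [180.0, 0.3, -178.9]
force: [7.2, -0.8, -7.1]
width: 0.296
```

```bash
python3 snap.py 13 wrist
cat > cmpw.py <<'E'
import cv2,sys,numpy as np
ims=[cv2.imread(f"pics/wrist{k}.png")[0:250,210:360] for k in sys.argv[1:]]
cv2.imwrite("pics/cmp_"+"_".join(sys.argv[1:])+".png",np.hstack([cv2.resize(i[130:240,10:140],None,fx=3,fy=3,interpolation=cv2.INTER_CUBIC) for i in ims]))
g0=None
for k in sys.argv[1:]:
    g=cv2.cvtColor(cv2.imread(f"pics/wrist{k}.png"),cv2.COLOR_BGR2GRAY)
    if g0 is None: g0=g
    for nm,(r0,r1,c0,c1) in dict(springs_gap=(183,203,236,336),sled=(218,240,240,330)).items():
        T=g0[r0:r1,c0:c1]; R=cv2.matchTemplate(g[r0-5:r1+30,c0-4:c1+4],T,cv2.TM_CCOEFF_NORMED)
        y,x=np.unravel_index(R.argmax(),R.shape); print(k,nm,"shift rows",y-5,"cols",x-4,round(float(R.max()),2))
E
python3 cmpw.py 12 13
```

```text
19.75 [ 0.5598 -0.033   0.2055] [ 179.9948    0.2773 -178.9517] [ 6.8432 -0.8734 -6.131 ] 0.2943636226758368 [ -3.3802  22.7497 -23.9227  43.0516   0.0266  -4.4284]
12 springs_gap shift rows 0 cols 0 1.0
12 sled shift rows 0 cols 0 1.0
13 springs_gap shift rows 0 cols 4 0.55
13 sled shift rows 0 cols 0 1.0
```

View pics/cmp_12_13.png

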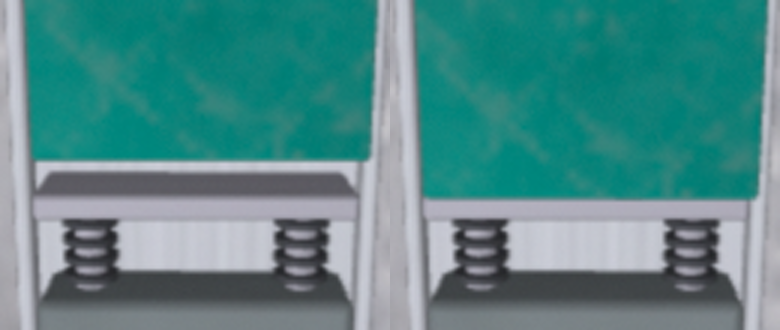

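Contact with the row, and the plate is still fully out (lower plate edge at crop row ~218 in both). Next 2 mm.

Request:
apply_moves(claw=[0.2,0.2,0.2,0.2], xyz=[[0.001,0,0],[0.001,0,0],[0,0,0],[0,0,0]], rotation=[[0,0,0],[0,0,0],[0,0,0],[0,0,0]])

```text
clock: 20.15
ee_pos: [0.5579, -0.033, 0.2055]
eef_rot: [180.0, 0.3, -179.0]
force: [8.0, 0.2, -7.0]
width: 0.294
```

```bash
python3 snap.py 14 wrist; python3 cmpw.py 12 14
```

```text
20.2 [ 0.5579 -0.033   0.2055] [ 179.9934    0.2874 -178.9515] [ 7.7319 -0.503  -7.183 ] 0.2965988308279472 [ -3.3956  22.5774 -24.195   42.9416   0.0288  -4.444 ]
12 springs_gap shift rows 0 cols 0 1.0
12 sled shift rows 0 cols 0 1.0
14 springs_gap shift rows 0 cols 3 0.56
14 sled shift rows 0 cols 0 1.0
```

View pics/cmp_12_14.png

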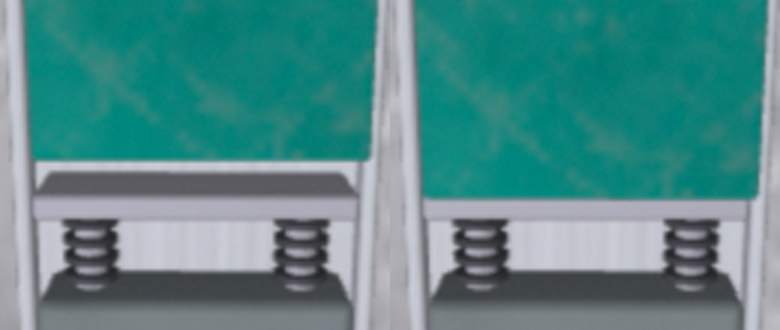

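Still uncompressed. Two more mm, adding a sub-pixel track of the plate's rear edge.

Request:
apply_moves(claw=[0.2,0.2,0.2,0.2], xyz=[[0.001,0,0],[0.001,0,0],[0,0,0],[0,0,0]], rotation=[[0,0,0],[0,0,0],[0,0,0],[0,0,0]])

```text
clock: 20.6
ee_pos: [0.5561, -0.0331, 0.2055]
eef_rot: [180.0, 0.3, -179.0]
force: [8.8, 0.8, -8.5]
width: 0.297
```

```bash
python3 snap.py 15 wrist
cat > prof.py <<'E'
import cv2,sys,numpy as np
from h import *
import pickle
for k in sys.argv[1:]:
    g=cv2.cvtColor(cv2.imread(f"pics/wrist{k}.png"),cv2.COLOR_BGR2GRAY).astype(float)
    print(k,g[186:226,264:306].mean(1).round().astype(int).tolist())
E
python3 prof.py 12 13 14 15; python3 cmpw.py 12 15 >/dev/null
python3 - <<'E'
import pickle
from h import *
f=pickle.load(open("F14.pkl","rb"))["wrist"]
for r in (190,195,200,203,210,215): print(r,onz(f,[(285,r)],.022)[0])
E
```

```text
20.65 [ 0.5561 -0.0331  0.2055] [ 179.9952    0.3144 -178.9488] [ 8.7942 -0.187  -8.6826] 0.29565124147843075 [ -3.4103  22.4032 -24.4653  42.8184   0.0292  -4.4614]
12 [188, 138, 97, 91, 91, 92, 92, 92, 98, 125, 154, 174, 177, 176, 176, 175, 168, 174, 196, 199, 199, 199, 199, 199, 199, 199, 199, 199, 199, 199, 199, 199, 198, 186, 122, 73, 66, 66, 67, 68]
13 [95, 95, 96, 96, 96, 97, 97, 97, 99, 106, 130, 172, 176, 176, 176, 175, 168, 174, 196, 199, 199, 199, 199, 199, 199, 199, 199, 199, 199, 199, 199, 199, 198, 186, 118, 72, 66, 66, 67, 67]
14 [95, 95, 95, 96, 96, 97, 97, 97, 98, 106, 130, 172, 176, 176, 176, 174, 168, 175, 197, 199, 199, 199, 199, 199, 199, 199, 199, 199, 199, 199, 199, 199, 198, 185, 117, 71, 66, 66, 67, 68]
15 [95, 95, 95, 95, 96, 96, 96, 97, 97, 98, 101, 122, 167, 176, 176, 175, 174, 171, 177, 197, 199, 200, 199, 199, 199, 200, 199, 199, 199, 199, 199, 199, 198, 185, 111, 70, 66, 66, 67, 67]
190 [ 0.52452878 -0.03381094  0.022     ]
195 [ 0.52684546 -0.03377031  0.022     ]
200 [ 0.52918145 -0.03372935  0.022     ]
203 [ 0.53059238 -0.03370461  0.022     ]
210 [ 0.53391204 -0.03364639  0.022     ]
215 [ 0.53630702 -0.0336044   0.022     ]
```

View pics/cmp_12_15.png

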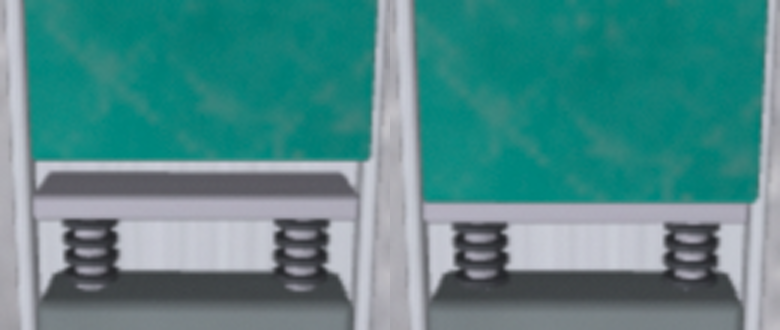

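Compression has started: the edge moved ~1.3 px, ≈0.6 mm, at 2.13 px/mm. I need about 4.4 mm more, so I'll step 4 mm and re-measure.

Request:
apply_moves(claw=[0.2,0.2,0.2,0.2,0.2,0.2], xyz=[[0.001,0,0],[0.001,0,0],[0.001,0,0],[0.001,0,0],[0,0,0],[0,0,0]], rotation=[[0,0,0],[0,0,0],[0,0,0],[0,0,0],[0,0,0],[0,0,0]])

```text
clock: 21.25
ee_pos: [0.5525, -0.0331, 0.2055]
eef_rot: [180.0, 0.4, -178.9]
force: [11.6, 1.5, -10.4]
width: 0.298
```

```bash
python3 snap.py 16 wrist; python3 prof.py 12 16;python3 cmpw.py 12 16 >/dev/null
```

```text
21.3 [ 0.5525 -0.0331  0.2055] [ 179.9912    0.3572 -178.9501] [ 9.2402  0.3275 -9.895 ] 0.29526094800328617 [ -3.4427  22.0534 -25.0107  42.5805   0.0367  -4.4925]
12 [188, 138, 97, 91, 91, 92, 92, 92, 98, 125, 154, 174, 177, 176, 176, 175, 168, 174, 196, 199, 199, 199, 199, 199, 199, 199, 199, 199, 199, 199, 199, 199, 198, 186, 122, 73, 66, 66, 67, 68]
16 [99, 100, 100, 100, 99, 98, 97, 96, 95, 95, 95, 95, 96, 96, 97, 97, 97, 99, 108, 135, 173, 176, 176, 176, 176, 180, 198, 200, 200, 200, 200, 200, 199, 185, 109, 70, 66, 67, 67, 68]
```

View pics/cmp_12_16.png

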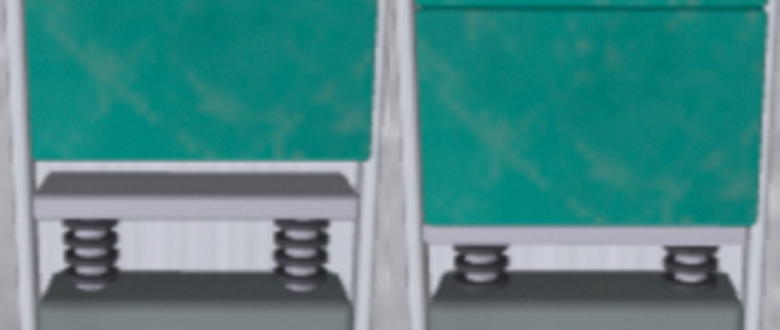

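Compression is ~4 mm (plate edges shifted 8–9 px, and travel since first yielding agrees). I'll step 1 mm more.

Request:
apply_moves(claw=[0.2,0.2,0.2,0.2], xyz=[[0.0005,0,0],[0.0005,0,0],[0,0,0],[0,0,0]], rotation=[[0,0,0],[0,0,0],[0,0,0],[0,0,0]])

```text
clock: 21.7
ee_pos: [0.5516, -0.0331, 0.2055]
eef_rot: [180.0, 0.4, -178.9]
force: [11.7, 0.3, -11.0]
width: 0.293
```

```bash
python3 snap.py 17 wrist; python3 prof.py 17;python3 cmpw.py 12 17 >/dev/null
```

```text
21.75 [ 0.5516 -0.0331  0.2055] [ 179.9919    0.3782 -178.9468] [ 10.5084   0.5117 -11.4999] 0.2951964240400249 [ -3.4476  21.9667 -25.1396  42.5172   0.0377  -4.5007]
17 [98, 99, 99, 100, 100, 100, 99, 97, 97, 96, 95, 95, 95, 96, 96, 96, 97, 97, 98, 100, 115, 147, 173, 176, 176, 175, 170, 175, 197, 200, 200, 200, 199, 185, 109, 70, 66, 67, 67, 67]
```

View pics/wrist17.png

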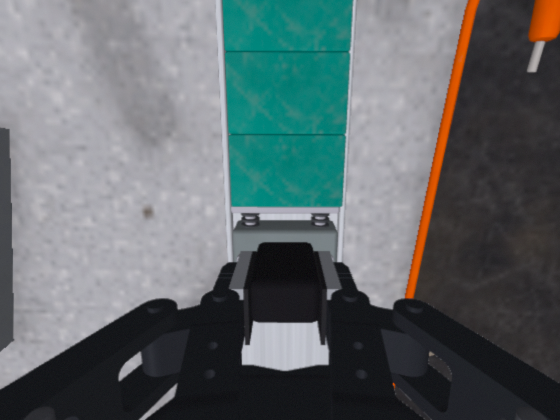

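The plate has shifted 10–10.6 px, so it is pressed ~4.7–5.0 mm, about half-way. I'll open, rise and check.

Request:
apply_moves(claw=[0.2,0.4,0.6,0.7,0.7,0.7,0.7,0.7,0.7,0.7,0.7,0.7], xyz=[[0,0,0.001],[0,0,0],[0,0,0],[0,0,0],[0,0,0],[0,0,-0.01],[0,0,-0.02],[0,0,-0.03],[0,0,-0.03],[0,0,-0.02],[0,0,0],[0,0,0]], rotation=[[0,0,0],[0,0,0],[0,0,0],[0,0,0],[0,0,0],[0,0,0],[0,0,0],[0,0,0],[0,0,0],[0,0,0],[0,0,0],[0,0,0]])

```text
clock: 22.95
ee_pos: [0.5489, -0.0332, 0.3146]
eef_rot: [-180.0, 0.1, -179.0]
force: [0.5, -0.4, -0.7]
width: 0.7
```

```bash
python3 snap.py 18 wrist side top; python3 -c "
import cv2,numpy as np
t=cv2.imread('pics/side18.png')[235:300,190:330];cv2.imwrite('pics/s18.png',cv2.resize(t,None,fx=5.5,fy=5.5,interpolation=cv2.INTER_CUBIC))
w=cv2.imread('pics/wrist18.png')[0:240,215:365];cv2.imwrite('pics/w18.png',cv2.resize(w,None,fx=2.5,fy=2.5,interpolation=cv2.INTER_CUBIC))"
```

```text
23.1 [ 0.5482 -0.0332  0.3129] [ 179.9887   -0.1221 -178.9566] [0.2557 0.4802 0.1834] 0.7048079371172082 [ -3.4613  15.7274 -18.0882  56.3071   0.0016  -4.5047]
```

View pics/s18.png

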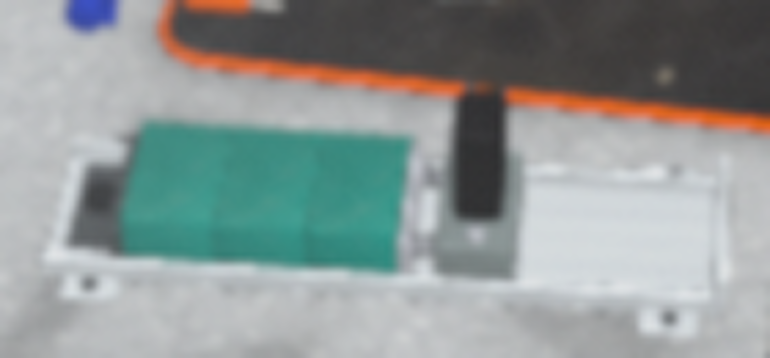

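View pics/w18.png

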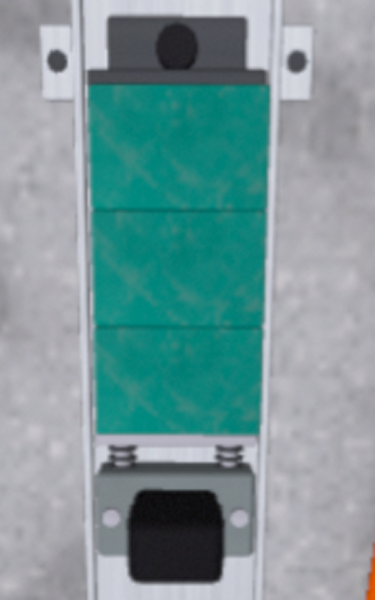

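Run:
```python
import pickle,cv2
from h import *
for k,r in((10,(155,205)),(18,(165,205)),):
    f=pickle.load(open(f"F{k}.pkl","rb"))["wrist"]
    g=cv2.cvtColor(f["image"],cv2.COLOR_BGR2GRAY).astype(float)
    print(k,r[0],g[r[0]:r[1],268:300].mean(1).round().astype(int).tolist())
    rs=np.arange(155,205,1.)
    x=onz(f,np.c_[np.full(len(rs),285.),rs],.022)[:,0]; print(dict(zip(rs.astype(int).tolist(),(x*1000).round(1).tolist())))
```

```text
10 155 [191, 191, 191, 191, 185, 155, 99, 89, 100, 141, 171, 172, 170, 166, 165, 188, 190, 190, 190, 190, 190, 190, 190, 190, 190, 190, 189, 175, 104, 67, 65, 68, 78, 96, 111, 123, 124, 124, 123, 113, 54, 18, 13, 13, 13, 13, 12, 13, 13, 13]
{155: 569.7, 156: 570.4, 157: 571.1, 158: 571.8, 159: 572.5, 160: 573.2, 161: 573.9, 162: 574.6, 163: 575.3, 164: 576.0, 165: 576.7, 166: 577.4, 167: 578.1, 168: 578.8, 169: 579.5, 170: 580.2, 171: 580.9, 172: 581.6, 173: 582.3, 174: 583.1, 175: 583.8, 176: 584.5, 177: 585.2, 178: 585.9, 179: 586.6, 180: 587.4, 181: 588.1, 182: 588.8, 183: 589.5, 184: 590.3, 185: 591.0, 186: 591.7, 187: 592.4, 188: 593.2, 189: 593.9, 190: 594.6, 191: 595.4, 192: 596.1, 193: 596.8, 194: 597.6, 195: 598.3, 196: 599.0, 197: 599.8, 198: 600.5, 199: 601.3, 200: 602.0, 201: 602.8, 202: 603.5, 203: 604.3, 204: 605.0}
18 165 [100, 99, 97, 98, 98, 99, 99, 102, 125, 167, 182, 181, 178, 175, 198, 204, 204, 200, 195, 171, 88, 68, 70, 77, 98, 116, 130, 132, 132, 130, 114, 50, 22, 19, 18, 17, 16, 15, 16, 15]
{155: 512.1, 156: 512.8, 157: 513.6, 158: 514.3, 159: 515.1, 160: 515.9, 161: 516.6, 162: 517.4, 163: 518.1, 164: 518.9, 165: 519.6, 166: 520.4, 167: 521.2, 168: 521.9, 169: 522.7, 170: 523.5, 171: 524.2, 172: 525.0, 173: 525.8, 174: 526.5, 175: 527.3, 176: 528.1, 177: 528.9, 178: 529.6, 179: 530.4, 180: 531.2, 181: 532.0, 182: 532.8, 183: 533.6, 184: 534.3, 185: 535.1, 186: 535.9, 187: 536.7, 188: 537.5, 189: 538.3, 190: 539.1, 191: 539.9, 192: 540.7, 193: 541.5, 194: 542.3, 195: 543.1, 196: 543.9, 197: 544.7, 198: 545.5, 199: 546.3, 200: 547.1, 201: 547.9, 202: 548.7, 203: 549.5, 204: 550.3}
```

```bash
python3 -c "
import cv2
a=cv2.imread('pics/wrist10.png')[150:215,235:335];b=cv2.imread('pics/wrist18.png')[160:225,235:335]
import numpy as np
cv2.imwrite('pics/ab.png',cv2.resize(np.hstack([a,b]),None,fx=4,fy=4,interpolation=cv2.INTER_CUBIC))"
```

```text
(no output)
```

View pics/ab.png

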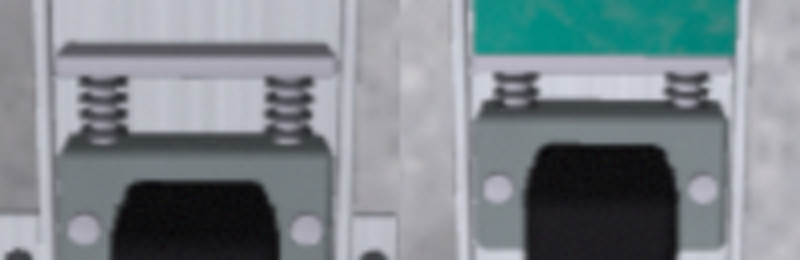

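View pics/top18.png

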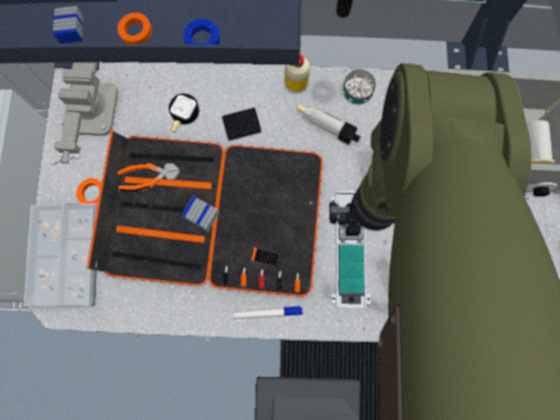

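Compression after release is 13.3 − 8.3 = 5.0 mm, with the row tight between stop and plate. The battery and terminal pack are where they started. Handing in.

```bash
python3 -c "
from plant import workorder
print(workorder.finish_job())"
```

```text
the job is handed in; nothing more can be done
None
```

The lane is restocked and the job is handed in, at about 23 s of the 69 s allowed.

- **Cartons:** I drew the front old carton forward to the stop, then the rear one up behind it, keeping their order. The new carton from the tool wallet went in flat behind them, long side across the lane. I gripped the cartons at 20–25 N.
- **Follower:** I slid it forward by its black tab until the row closed up against the front stop and the plate yielded, then released it.
- **Last checks:** With the arm clear, the pictures showed the three cartons tight and square between the stop and the plate. The gap from plate to sled had gone from 13.3 to 8.3 mm, so the plate is pressed back about 5.0 mm, half-way. In the last overhead picture the battery block and terminal pack are where they started.
- **Disagreement:** One picture reading of the compression before release gave 4.7 mm, against 5.0 mm by the other edge. The camera calibration is only good to about 2 mm, though this measures a difference rather than a position.
- **Contact:** While gripping the front carton, the fingertips pressed lightly on a lane rail (about 5 N). I lifted slightly and went on.

No check failed.

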